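Clear the switch bank and throw the right toggles

TASK

Lift the wooden stick off the bench's switch bank and lay it flat in the long tool tray behind it. Then switch both red-capped toggles fully off (towards the robot), and only after that switch the green-capped toggle fully on (away from the robot). Leave the white toggles exactly as they stand and do not shift the other things on the bench.

Things in the scene. Friction and masses are not known exactly. Their poses are not given: they have to be found in the camera images.
- bank: grey switch bank fixed to the bench, base 100x236x12 mm. Six black switch modules, tops 42 mm above the bench, in a row along y at y = -75, -45, -15, 15, 45, 75 mm (any toggle in any place). At each end a guard cheek 76 mm deep (x), 10 mm thick, centred at y = +-111 mm, top 112 mm above the bench. Origin: centre of the underside; -x is the front (robot) side, z up.
- tray: long shallow wooden tool tray fixed to the bench behind the switch bank, empty, 106 mm (x) by 380 mm (y) by 22 mm high outside, walls and floor 6 mm thick (inside 94 x 368 mm, inner floor 6 mm above the bench); origin at the centre of its underside, on the bench; its long axis is y.
- stick: flat brown wooden stick 26x340x14 mm, lying across the two guard cheeks of the switch bank, along the row, above the toggles; origin at the centre of its underside, long axis y, z up.
- red_1 (a joint): angle (rad) of a red-capped toggle on the bank: 0 = OFF (leans 0.5 rad to the bank's front, towards the robot), 0.5 upright, 1.0 = ON (leans 0.5 rad to the back); stops at both ends. Pivot at bank x = 0, 42 mm above the bench. Friction only (about 1.5 N at the tip), no spring: it stays where it is left.
- red_1_tip (a point): top end of the red-capped toggle red_1, 45 mm from its pivot; the bat is round, 11 mm in diameter at the top, 9 mm below the cap and 7 mm at the foot; the cap is coloured.
- red_2 (a joint): angle (rad) of a red-capped toggle on the bank: 0 = OFF (leans 0.5 rad to the bank's front, towards the robot), 0.5 upright, 1.0 = ON (leans 0.5 rad to the back); stops at both ends. Pivot at bank x = 0, 42 mm above the bench. Friction only (about 1.5 N at the tip), no spring: it stays where it is left.
- red_2_tip (a point): top end of the red-capped toggle red_2, 45 mm from its pivot; the bat is round, 11 mm in diameter at the top, 9 mm below the cap and 7 mm at the foot; the cap is coloured.
- green (a joint): angle (rad) of a green-capped toggle on the bank: 0 = OFF (leans 0.5 rad to the bank's front, towards the robot), 0.5 upright, 1.0 = ON (leans 0.5 rad to the back); stops at both ends. Pivot at bank x = 0, 42 mm above the bench. Friction only (about 1.5 N at the tip), no spring: it stays where it is left.
- green_tip (a point): top end of the green-capped toggle green, 45 mm from its pivot; the bat is round, 11 mm in diameter at the top, 9 mm below the cap and 7 mm at the foot; the cap is coloured.
- white_1 (a joint): angle (rad) of a white-capped toggle on the bank: 0 = OFF (leans 0.5 rad to the bank's front, towards the robot), 0.5 upright, 1.0 = ON (leans 0.5 rad to the back); stops at both ends. Pivot at bank x = 0, 42 mm above the bench. Friction only (about 1.5 N at the tip), no spring: it stays where it is left. To be left as it is.
- white_1_tip (a point): top end of the white-capped toggle white_1, 45 mm from its pivot; the bat is round, 11 mm in diameter at the top, 9 mm below the cap and 7 mm at the foot; the cap is coloured.
- white_2 (a joint): angle (rad) of a white-capped toggle on the bank: 0 = OFF (leans 0.5 rad to the bank's front, towards the robot), 0.5 upright, 1.0 = ON (leans 0.5 rad to the back); stops at both ends. Pivot at bank x = 0, 42 mm above the bench. Friction only (about 1.5 N at the tip), no spring: it stays where it is left. To be left as it is.
- white_2_tip (a point): top end of the white-capped toggle white_2, 45 mm from its pivot; the bat is round, 11 mm in diameter at the top, 9 mm below the cap and 7 mm at the foot; the cap is coloured.
- white_3 (a joint): angle (rad) of a white-capped toggle on the bank: 0 = OFF (leans 0.5 rad to the bank's front, towards the robot), 0.5 upright, 1.0 = ON (leans 0.5 rad to the back); stops at both ends. Pivot at bank x = 0, 42 mm above the bench. Friction only (about 1.5 N at the tip), no spring: it stays where it is left. To be left as it is.
- white_3_tip (a point): top end of the white-capped toggle white_3, 45 mm from its pivot; the bat is round, 11 mm in diameter at the top, 9 mm below the cap and 7 mm at the foot; the cap is coloured.
- tin: closed wax tin with a blue lid, diameter 77 mm, 63 mm high, standing to the left, in front of the tray; origin at the centre of its underside, on the bench. Bystander
- pot: small black iron glue pot, diameter 88 mm, 76 mm high, standing left of the switch bank, in front of the tray; origin at the centre of its underside, on the bench. Bystander
- block_a: small wooden block 27x50x25 mm, lying in front of the switch bank's right end; origin at the centre of its underside, on the bench, long axis y. Bystander
- gouge: carving gouge with a wooden handle, 26x230x29 mm, lying in front of the switch bank, to the left; origin at the centre of its underside, on the bench, long axis y. Bystander
- rosette: half-carved rosette piece, 59x104x32 mm, lying behind the switch bank's right end; origin at the centre of its underside, on the bench, long axis y. Bystander

How it is judged (in metres and radians):
On the way, in this order (a step that is already met when the one before it is completed fails the run):
1. the stick lies in the tray (x of stick in the frame of tray between -0.036 and 0.036 m and y of stick in the frame of tray between -0.018 and 0.018 m and z of stick in the frame of tray below 0.015 m and angle between stick's own z axis and vertical below 0.1 rad), for 0.2 s.
2. both red toggles are fully off while the green one is still off (value of joint each of red_1, red_2 below 0.1 rad and value of joint green below 0.3 rad), for 0.1 s.
3. the green toggle is fully on (value of joint green above 0.9 rad), for 0.1 s.
At the end, for the whole second after the job is handed in: The stick lies flat on the tray floor, inside its walls, at rest; both red toggles are within 0.1 rad of their OFF stop, the green one within 0.1 rad of its ON stop; each white toggle's tip is within 8 mm of where it began (all of step 1 and value of joint each of red_1, red_2 below 0.1 rad and value of joint green above 0.9 rad and linear speed of stick below 0.02 m/s and distance of each of white_1_tip, white_2_tip, white_3_tip from where it was at the start of the episode below 0.008 m); the robot touches nothing.
It fails at once if a white toggle's tip is moved by more than 8 mm (distance of any of white_1_tip, white_2_tip, white_3_tip from where it was at the start of the episode above 0.008 m).
It fails at once if a bystander (tin, pot, block, gouge, rosette) is shifted by more than 25 mm (distance of any of tin, pot, block_a, gouge, rosette from where it was at the start of the episode above 0.025 m).
It also fails if it takes over 59 s, if anything falls off the work surface, if the arm or the gripper's body presses on something with over 40 N, if the wrist force passes 120 N, or if a joint passes its speed limit or range.

ROBOT

A 6-joint arm with a two-finger parallel gripper is mounted at the origin on the work surface; the furniture and walls round the work are solid. World frame = base frame: x ahead of the robot, y to its left, z up, the work surface at z = 0. Lengths are in m, angles in degrees, forces in N, time in s.
With the tool pointing down it reaches from about 0.35 to 0.925 m from the base axis. Payload 6.4 kg.
Tool frame: the origin (TCP) lies between the finger pads; the fingertips stand ctrl.tcp_to_tips ahead of it and the grasp point (between the pads) lies 3 mm ahead of it (ctrl.tcp_to_tips is the distance from the TCP to the fingertips, in m); z points along the fingers, y is the line along which they close (so a half turn about z gives the same grasp; the last joint's range is limited). The gripper opens to 94 mm and grips with 3 to 60 N. Pads are 16 mm wide; open, the fingers measure 119 mm over their backs; the gripper's body (75 mm by 177 mm) begins 78 mm behind the grasp point.
Start: joints at [55.285, 14.043, 89.255, -0, 76.702, -9.975], TCP at [0.272, 0.59, 0.227] pointing down, gripper open.
Joint ranges: [-179.41, 179.41], [-58.25, 129.5], [7.25, 145.43], [-54.29, 234.29], [11.92, 165.04], [-157.13, 157.13]. Speed limits (degrees/s): [147.25, 147.25, 180, 180, 180, 180].

INTERFACE

Orientations are given as [roll, pitch, yaw] about the fixed x, y, z axes, in that order (R = Rz(yaw) Ry(pitch) Rx(roll)).
In Python, from rig import ctrl, imaging gives the robot as it stands. The module is installed in compiled form; this text tells all that it offers.
- The arm moves only by the tool carry_out, never from a script. Its argument "increments" is a list that holds one entry, the list of rows, each a list of 4 numbers: the shift along the world's x, y, z in m, then the turn about the world's z in degrees. A call has exactly 5 rows; each row is the pose to reach, as a shift and turn from the pose commanded when the call began; what a row does not reach only later rows make up. A row lasts 1/8 s, in which the tool goes at most 62.5 mm and 10.7 degrees, less where a joint would pass 70% of its speed; a pose out of reach is approached as far as the arm can. A call with a gripper value outside its range is refused whole. "hand" is the finger opening in m, from 0 to 0.094, set as the call begins (left out, the last holds). The fingers move at their own pace and stop on an object; "newtons" is the grip in N (left out, the last holds). Time passes only in rows, so rows that repeat a pose let the fingers close, or fill a call up. It gives the time, the measured TCP pose, the force, the opening and the grip force at its end, in the units of the state.
- ctrl.sense(): the state, without advancing time (a new reading comes with each control period).
- imaging.read_camera(name): name is "scene" or "side" or "wrist"; returns a dict with "img" (480x640x3 uint8, red, green, blue), "mtx" (3x3 intrinsics, pixels), "extrinsics" (4x4, takes a point from camera to world coordinates). Camera axes: x right, y down, z forward; pixel columns grow to the right and rows downward; lengths in m; the calibration is good to about 2 mm. A picture is of the moment at which its call begins. There is no depth.
- ctrl.close_job(): hands the job in; it is judged then, once.
The state is a dict: "t": time; "q": joint angles; "qvel": joint speeds; "joint_torque": joint torques, N m; "eef_pos": TCP position; "tcp_rot": TCP orientation; "contact_force": force on the tool from outside, world axes, zero at the start; "ft_torque": the same for the moment, N m; "width": opening from 0.0 (shut) to 1.0 (fully open); "finger_force": force on a finger pad.
Only numpy, scipy, OpenCV 4.12 (cv2) and the standard library are available. Lean on these libraries where they do the work, as an engineer would, in place of code of your own. Each camera call takes 0.05 s, during which the arm holds its last target. There are 200 camera calls.

## Working session

There is one attempt and no reset: what is moved stays moved. The work goes in short steps, Python scripts to look and compute and a tool call to move; the robot and the scene stay as the last step left them, time stands still between calls to the robot, and variables do not carry over. Pictures are saved under pics/ and viewed, at most 10 in all, crops included, and the job is handed in when it is done.

Besides the shell and the picture viewer there is one more tool, called after "Call:" as name(argument=value, ...), one argument or row to a line, values as JSON. carry_out: Moves the arm, as the interface text tells. Its arguments: {"type":"object","properties":{"increments":{"type":"array","items":{"type":"array","items":{"type":"array","items":{"type":"number"}}}},"hand":{"type":"number"},"newtons":{"type":"number"}},"required":["increments"]}

```bash
mkdir -p pics
cat > h.py <<'E'
import numpy as np, cv2
from rig import ctrl, imaging
def cam(n):
    c=imaging.read_camera(n); return c["img"],np.array(c["mtx"]),np.array(c["extrinsics"])
def ray(K,E,uv):
    d=E[:3,:3]@np.linalg.solve(K,[uv[0],uv[1],1.]); return E[:3,3],d/np.linalg.norm(d)
def plane(K,E,uv,z):
    o,d=ray(K,E,uv); return o+d*(z-o[2])/d[2]
def tri(*rs):
    A=sum(np.eye(3)-np.outer(d,d) for o,d in rs); b=sum((np.eye(3)-np.outer(d,d))@o for o,d in rs)
    p=np.linalg.solve(A,b); return p,[np.linalg.norm((np.eye(3)-np.outer(d,d))@(p-o)) for o,d in rs]
def proj(K,E,p):
    q=K@(E[:3,:3].T@(np.array(p)-E[:3,3])); return q[:2]/q[2]
E
python3 - <<'E'
from h import *
for n in ["scene","side","wrist"]:
    i,K,E=cam(n); cv2.imwrite(f"pics/{n}0.png",i[:,:,::-1]); np.savez(f"{n}0.npz",i=i,K=K,E=E)
    print(n,K.round(1).tolist(),E.round(3).tolist())
s=ctrl.sense(); print(s, ctrl.tcp_to_tips)
E
```

```text
scene [[443.4, 0.0, 317.5], [0.0, 443.4, 234.0], [0.0, 0.0, 1.0]] [[-0.436, -0.686, 0.582, 0.03], [-0.9, 0.333, -0.281, 0.095], [-0.001, -0.647, -0.763, 0.753], [0.0, 0.0, 0.0, 1.0]]
side [[504.6, 0.0, 317.2], [0.0, 504.6, 239.6], [0.0, 0.0, 1.0]] [[-0.993, -0.088, 0.082, 0.431], [-0.119, 0.642, -0.757, 0.761], [0.014, -0.761, -0.648, 0.871], [0.0, 0.0, 0.0, 1.0]]
wrist [[371.9, 0.0, 318.0], [0.0, 371.9, 241.5], [0.0, 0.0, 1.0]] [[0.418, 0.875, 0.243, 0.201], [0.908, -0.403, -0.113, 0.624], [-0.001, 0.268, -0.964, 0.383], [0.0, 0.0, 0.0, 1.0]]
{'t': 0.15, 'q': array([ 5.52851378e+01,  1.40721754e+01,  8.93073189e+01, -6.78641306e-04,
        7.67006952e+01, -9.97420417e+00]), 'qvel': array([ 0.00958752, -0.15227627, -0.19337743,  0.05086193, -0.0940354 ,
       -0.02228066]), 'joint_torque': array([-4.44678490e-04, -4.16261065e+01, -3.14984214e+01,  6.85028709e-02,
        3.15599225e-02, -8.00853741e-05]), 'eef_pos': array([0.27178099, 0.58999873, 0.22664372]), 'tcp_rot': array([-1.79920908e+02, -1.32389591e-02,  1.55259489e+02]), 'contact_force': array([-0.56215509,  0.16273629, -0.26166817]), 'ft_torque': array([-0.00347253, -0.05142847,  0.01162357]), 'finger_force': 0.0, 'width': 1.002513854886402} 0.022
```

View pics/scene0.png

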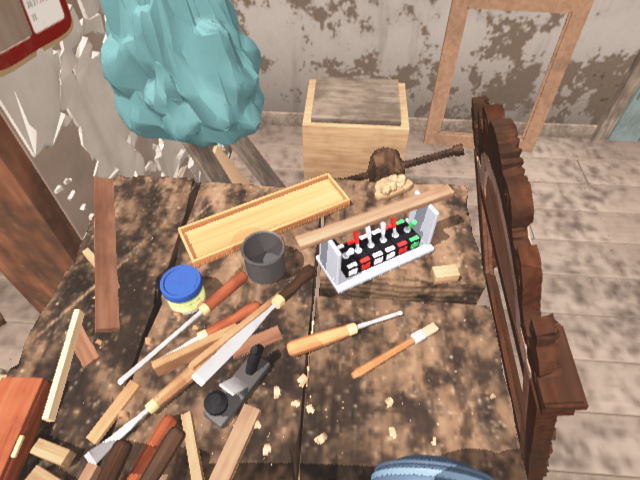

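View pics/side0.png

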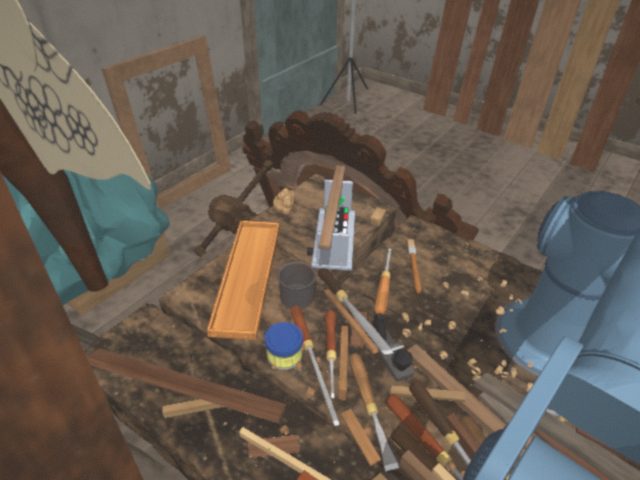

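The scene picture shows the stick at about (375,217), the bank at (385,250), the tray at (265,217), the pot at (264,257) and the tin at (183,288). In the side picture the stick is at (332,207) and the tray at (245,280). I'll zoom in on both banks next.

Run:
```python
from h import *
S=np.load("scene0.npz");D=np.load("side0.npz")
a=cv2.resize(S["i"][170:300,285:465],(800,578),interpolation=cv2.INTER_CUBIC)
b=cv2.resize(D["i"][155:280,290:400],(528,600),interpolation=cv2.INTER_CUBIC)
cv2.imwrite("pics/sc.png",a[:,:,::-1]);cv2.imwrite("pics/dc.png",b[:,:,::-1])
# rough world: tray corners, etc.
for n,uv,z in [("trayFar",(349,205),.022),("trayTop",(328,175),.022),("trayL",(179,231),.022),("trayNear",(193,262),.022),("stickL",(296,242),.119),("stickR",(452,188),.119),("pot",(264,242),.076),("tin",(182,282),.063)]:
    print(n,plane(S["K"],S["E"],uv,z).round(3))
for n,uv,z in [("trayFR",(279,223),.022),("trayFL",(240,221),.022),("trayNL",(208,332),.022),("trayNR",(259,337),.022),("stickN",(326,247),.119),("stickF",(338,168),.119)]:
    print("side",n,plane(D["K"],D["E"],uv,z).round(3))
```

```text
trayFar [ 0.635 -0.277  0.022]
trayTop [ 0.747 -0.279  0.022]
trayL [0.728 0.093 0.022]
trayNear [0.632 0.088 0.022]
stickL [ 0.514 -0.094  0.119]
stickR [ 0.505 -0.441  0.119]
pot [ 0.575 -0.051  0.076]
tin [0.562 0.12  0.063]
side trayFR [ 0.649 -0.286  0.022]
side trayFL [ 0.755 -0.28   0.022]
side trayNL [0.732 0.102 0.022]
side trayNR [0.622 0.101 0.022]
side stickN [ 0.503 -0.095  0.119]
side stickF [ 0.506 -0.428  0.119]
```

View pics/sc.png

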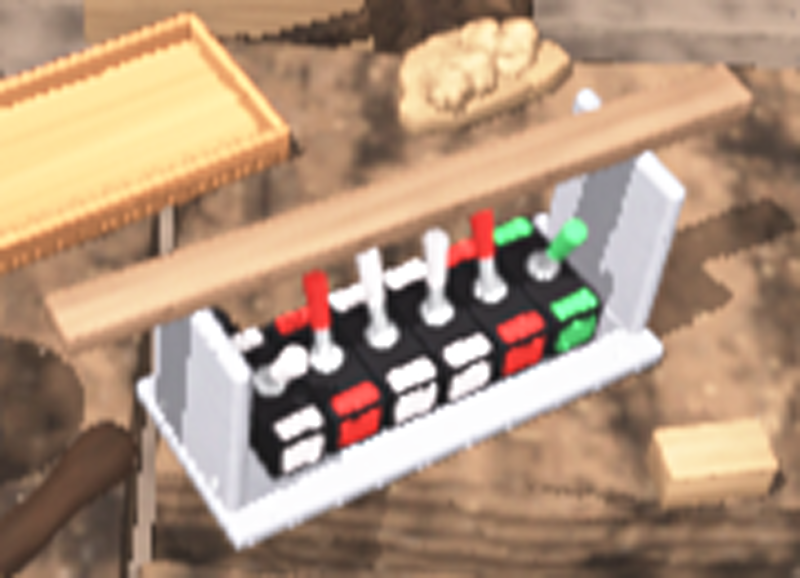

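View pics/dc.png

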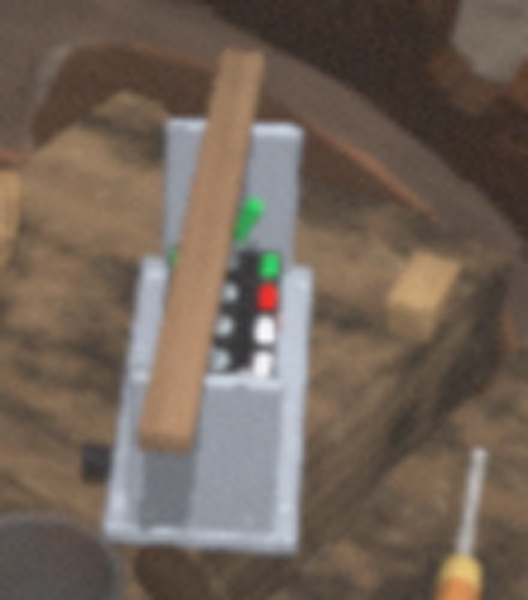

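From left (+y) to right the toggles are white (off), red (on), white (on), white (on), red (on) and green (off). The stick lies skewed across the cheeks, around (0.51, -0.27), and the tray centre is around (0.69, -0.09). I'll move the wrist camera over the bank to measure more closely.

Call:
carry_out(
  increments=[
    [[0.017, -0.055, 0.015, -9], [0.034, -0.11, 0.03, -18], [0.051, -0.165, 0.045, -27], [0.068, -0.22, 0.06, -36], [0.085, -0.275, 0.075, -45]],
  ],
)

```text
t: 0.78
eef_pos: [0.357, 0.3136, 0.3027]
tcp_rot: [180.0, 0.0, 110.0]
contact_force: [0.0, -0.1, -0.7]
width: 1.001
finger_force: 0.0
```

Call:
carry_out(
  increments=[
    [[0.017, -0.055, 0.01, -9], [0.034, -0.11, 0.02, -18], [0.051, -0.165, 0.03, -20], [0.068, -0.22, 0.04, -20], [0.085, -0.275, 0.05, -20]],
  ],
)

```text
t: 1.4
eef_pos: [0.4421, 0.0385, 0.3527]
tcp_rot: [180.0, -0.0, 90.3]
contact_force: [1.0, 0.7, 0.2]
width: 1.001
finger_force: 0.0
```

Call:
carry_out(
  increments=[
    [[0.017, -0.055, 0, 0], [0.034, -0.11, 0, 0], [0.051, -0.165, 0, 0], [0.068, -0.22, 0, 0], [0.068, -0.24, 0, 0]],
  ],
)

```text
t: 2.02
eef_pos: [0.51, -0.202, 0.3514]
tcp_rot: [-179.9, -0.1, 90.1]
contact_force: [-0.8, 0.4, -1.3]
width: 0.996
finger_force: 0.0
```

Run:
```python
from h import *
i,K,E=cam("wrist"); cv2.imwrite("pics/w1.png",i[:,:,::-1]); np.savez("w1.npz",i=i,K=K,E=E)
s=ctrl.sense(); print(s["t"],s["eef_pos"],s["tcp_rot"],s["q"],E.round(3).tolist())
```

```text
2.075 [ 0.50964531 -0.20278141  0.35148172] [-1.79898590e+02 -3.62976732e-03  9.00771029e+01] [-3.35176466e+01 -4.01106881e+00  9.56817828e+01 -5.31087224e-02
  8.84157672e+01 -3.35932443e+01] [[1.0, 0.002, -0.0, 0.51], [0.002, -0.964, -0.266, -0.123], [-0.001, 0.266, -0.964, 0.508], [0.0, 0.0, 0.0, 1.0]]
```

View pics/w1.png

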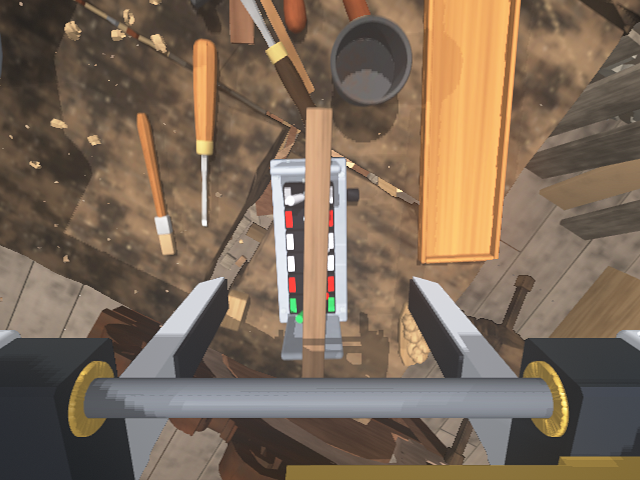

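The wrist picture shows the stick's near end at (308–331,107), its body running down to (303–325,376), the bank base at (272–347,160–358) and the tray corners at (421,262) and (499,258).

Run:
```python
from h import *
L=lambda n:(lambda d:(d["K"],d["E"],d["i"]))(np.load(n+".npz"))
S,D,W=L("scene0"),L("side0"),L("w1")
r=lambda c,uv:ray(c[0],c[1],uv)
print("back-left end corner",tri(r(W,(331,107)),r(D,(319.2,245)),r(S,(295.1,236.4))))
print("front-left", tri(r(W,(307.5,107)),r(D,(330,245.6))))
print("back-right corner",tri(r(S,(448.1,184.6)),r(D,(336.3,165.4))))
print("front-right corner",tri(r(S,(453.8,191.4)),r(D,(345.2,166))))
# stick edges in wrist by gradient at rows
g=cv2.cvtColor(W[2],cv2.COLOR_RGB2HSV).astype(int)
for v in range(110,376,12):
    row=g[v,295:345]; m=(row[:,0]>5)&(row[:,0]<20)&(row[:,1]>60)&(row[:,2]>110); x=np.where(m)[0]+295
    # longest run
    runs=np.split(x,np.where(np.diff(x)>1)[0]+1); q=max(runs,key=len)
    if len(q)>5: print(v,q[0],q[-1]+1,plane(W[0],W[1],((q[0]+q[-1]+1)/2,v),.126)[:2].round(4),plane(W[0],W[1],(q[0],v),.126)[0].round(4),plane(W[0],W[1],(q[-1]+1,v),.126)[0].round(4))
# tray: corners two views
print("tray near-right",tri(r(W,(421,262.5)),r(S,(349,205)),r(D,(279,223))))
print("tray far-right",tri(r(W,(499,258)),r(S,(328,175)),r(D,(240,221))))
for n,z in (("S",.022),):
    print(plane(S[0],S[1],(179,231),z),plane(D[0],D[1],(208,332),z),plane(S[0],S[1],(193,262),z),plane(D[0],D[1],(259,337),z))
# bank base corners in wrist at z=.012 ; cheeks at .112
for uv,z in [((272,160),.112),((346,160),.112),((280,322),.012),((345,322),.012),((282,358),.112),((342,358),.112)]: print(uv,z,plane(W[0],W[1],uv,z).round(4))
a=W[2]; cv2.imwrite("pics/wc.png",cv2.resize(a[145:370,255:365],(390,798),interpolation=cv2.INTER_CUBIC)[:600,:,::-1])
```

```text
back-left end corner (array([ 0.52074727, -0.0940904 ,  0.12566214]), [np.float64(0.0019237227999959851), np.float64(0.002546761578308026), np.float64(0.002327768676654645)])
front-left (array([ 0.49685375, -0.0931758 ,  0.12535964]), [np.float64(0.0026313490262656848), np.float64(0.0026313490262655425)])
back-right corner (array([ 0.51157299, -0.43420477,  0.12441808]), [np.float64(0.0011517200927338175), np.float64(0.0011517200927338)])
front-right corner (array([ 0.48685332, -0.42858468,  0.12856869]), [np.float64(0.0015440055385142694), np.float64(0.0015440055385142109)])
110 306 333 [ 0.5111 -0.0957] 0.498 0.5242
122 306 333 [ 0.5112 -0.1068] 0.498 0.5244
134 305 345 [ 0.5166 -0.1181] 0.4969 0.5364
146 305 345 [ 0.5167 -0.1296] 0.4968 0.5366
158 305 331 [ 0.5098 -0.1412] 0.4967 0.5228
170 306 330 [ 0.5098 -0.1531] 0.4977 0.5219
182 305 330 [ 0.5093 -0.1652] 0.4966 0.5221
194 305 329 [ 0.5088 -0.1774] 0.4965 0.5212
206 304 330 [ 0.5088 -0.1899] 0.4953 0.5223
218 305 329 [ 0.5089 -0.2026] 0.4963 0.5214
230 304 329 [ 0.5084 -0.2156] 0.4951 0.5216
242 304 328 [ 0.5078 -0.2287] 0.495
[... 525 characters left out ...]
 -0.2876987 ,  0.01411961]), [np.float64(0.004267379509546463), np.float64(0.007583617396493086), np.float64(0.004800364547121065)])
tray far-right (array([ 0.7564763 , -0.28252492,  0.01749004]), [np.float64(0.004114435010486087), np.float64(0.0037829458920185725), np.float64(0.0019197265427533929)])
[0.72767636 0.09294091 0.022     ] [0.73238017 0.10159497 0.022     ] [0.63222568 0.08838012 0.022     ] [0.62222474 0.10061699 0.022     ]
(272, 160) 0.112 [ 0.4618 -0.1441  0.112 ]
(346, 160) 0.112 [ 0.5389 -0.1439  0.112 ]
(280, 322) 0.012 [ 0.4543 -0.3827  0.012 ]
(345, 322) 0.012 [ 0.55   -0.3824  0.012 ]
(282, 358) 0.112 [ 0.4668 -0.3783  0.112 ]
(342, 358) 0.112 [ 0.5393 -0.3781  0.112 ]
```

View pics/wc.png

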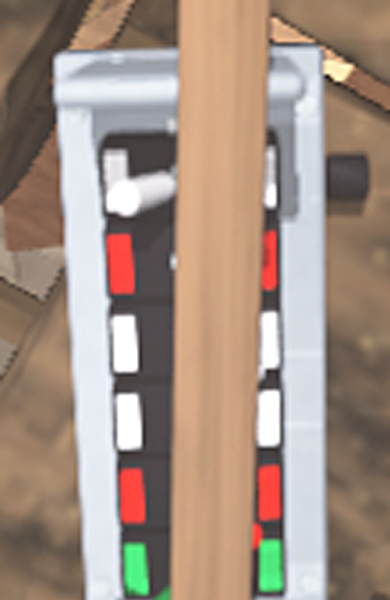

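Call:
carry_out(
  increments=[
    [[-0.001, -0.03, -0.05, -1.5], [-0.002, -0.061, -0.09, -1.5], [-0.002, -0.061, -0.14, -1.5], [-0.002, -0.061, -0.19, -1.5], [-0.002, -0.061, -0.215, -1.5]],
  ],
  hand=0.06,
)

```text
t: 2.7
eef_pos: [0.5066, -0.258, 0.1345]
tcp_rot: [-179.8, -0.2, 88.8]
contact_force: [-0.6, 0.3, -0.0]
width: 0.642
finger_force: 0.0
```

Call:
carry_out(
  increments=[
    [[0, 0, 0, 0], [0, 0, 0, 0], [0, 0, 0, 0], [0, 0, 0, 0], [0, 0, 0, 0]],
  ],
  hand=0.0,
  newtons=30,
)

```text
t: 3.32
eef_pos: [0.5086, -0.261, 0.139]
tcp_rot: [179.9, 0.1, 88.8]
contact_force: [-1.4, 1.7, 6.0]
width: 0.274
finger_force: 30.0
```

The grasp holds at a width of 25.8 mm. I'll lift and carry the stick towards the tray.

Call:
carry_out(
  increments=[
    [[0, 0, 0.03, 0], [0, 0, 0.06, 0], [0, 0, 0.1, 0], [0, 0.01, 0.13, 1], [0.02, 0.03, 0.15, 2]],
  ],
)

```text
t: 3.95
eef_pos: [0.528, -0.2311, 0.2893]
tcp_rot: [179.9, 0.1, 90.7]
contact_force: [0.8, -0.4, -0.3]
width: 0.27
finger_force: 30.0
```

Call:
carry_out(
  increments=[
    [[0.03, 0.03, 0, 0.5], [0.065, 0.06, 0, 1], [0.1, 0.09, 0, 1.5], [0.135, 0.12, 0, 2], [0.163, 0.138, 0, 2.5]],
  ],
)

```text
t: 4.58
eef_pos: [0.6921, -0.091, 0.2869]
tcp_rot: [-180.0, -0.0, 93.3]
contact_force: [0.9, -0.6, -1.2]
width: 0.274
finger_force: 30.0
```

Call:
carry_out(
  increments=[
    [[0, 0, 0, 0], [0, 0, 0, 0], [0, 0, 0, 0], [0, 0, 0, 0], [0, 0, 0, 0]],
  ],
)

```text
t: 5.2
eef_pos: [0.6908, -0.0931, 0.2877]
tcp_rot: [180.0, 0.0, 93.2]
contact_force: [1.1, 0.2, -1.4]
width: 0.272
finger_force: 30.0
```

Run:
```python
from h import *
for n in ["wrist","scene","side"]:
    i,K,E=cam(n); np.savez(n[0]+"2.npz",i=i,K=K,E=E)
    if n=="wrist": cv2.imwrite("pics/w2.png",i[:,:,::-1])
s=ctrl.sense(); print(s["t"],s["eef_pos"],s["tcp_rot"],s["q"])
```

```text
5.35 [ 0.69093602 -0.0927614   0.28754812] [1.79995073e+02 1.37721276e-03 9.32486540e+01] [-1.69416870e+01  1.79856846e+01  7.82102083e+01  4.10230619e-04
  8.37990079e+01 -2.01903853e+01]
```

View pics/w2.png

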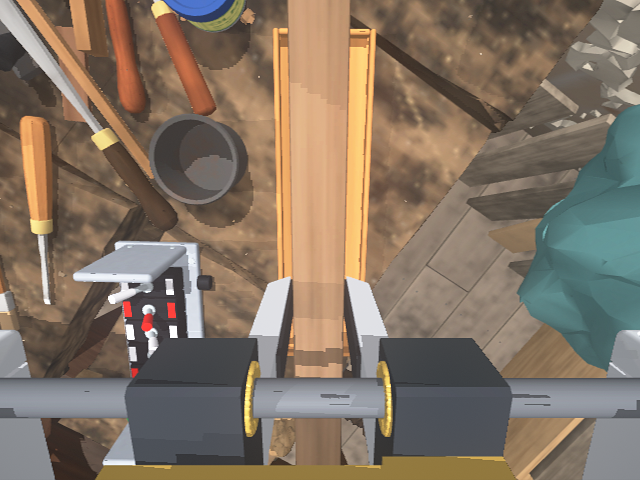

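The wrist picture shows the tray's far rim corners at (274,29) and (376,29), with side edges running to about (278,270) and (366,270). The stick is held over it, close to the tray's centreline.

Run:
```python
from h import *
d=np.load("w2.npz");i,K,E=d["i"],d["K"],d["E"]
h=cv2.cvtColor(i,cv2.COLOR_RGB2HSV).astype(int)
m=(h[:,:,0]>10)&(h[:,:,0]<22)&(h[:,:,1]>110)&(h[:,:,2]>150)
for v in range(30,280,24):
    x=np.where(m[v,262:290])[0]; y=np.where(m[v,350:385])[0]
    if len(x) and len(y):
        a,b=x[0]+262,y[-1]+351; A,B=plane(K,E,(a,v),.022),plane(K,E,(b,v),.022); print(v,a,b,A[:2].round(4),B[:2].round(4),((A+B)/2).round(4)[:2])
for v in range(20,36): print(v,int(m[v,276:290].sum()),int(m[v,350:374].sum()),plane(K,E,(325,v),.022)[1].round(4),end="; ")
# other: tray right end in w1
d=np.load("w1.npz");i,K,E=d["i"],d["K"],d["E"]
print()
for uv in [(421,262.5),(499,258)]: print(plane(K,E,uv,.022))
```

```text
30 272 377 [0.634  0.0898] [0.7407 0.0959] [0.6874 0.0928]
54 273 375 [0.6356 0.0676] [0.7409 0.0736] [0.6882 0.0706]
78 274 374 [0.6372 0.0447] [0.742  0.0507] [0.6896 0.0477]
102 274 373 [0.6378 0.021 ] [0.7433 0.027 ] [0.6905 0.024 ]
126 275 372 [ 0.6395 -0.0034] [0.7445 0.0026] [ 6.92e-01 -4.00e-04]
150 275 371 [ 0.6401 -0.0287] [ 0.7458 -0.0227] [ 0.693  -0.0257]
174 276 370 [ 0.6419 -0.0547] [ 0.7472 -0.0488] [ 0.6946 -0.0518]
198 276 369 [ 0.6426 -0.0818] [ 0.7486 -0.0758] [ 0.6956 -0.0788]
222 277 368 [ 0.6445 -0.1098] [ 0.75   -0.1038] [ 0.6973 -0.1068]
246 277 367 [ 0.6453 -0.1388] [ 0.7515 -0.1328] [ 0.6984 -0.1358]
270 278 366 [ 0.6473 -0.1688] [ 0.7531 -0.1628] [ 0.7002 -0.1658]
20 0 0 0.1019; 21 0 0 0.101; 22 0 0 0.1001; 23 0 0 0.0992; 24 0 0 0.0983; 25 0 0 0.0974; 26 0 0 0.0965; 27 0 0 0.0956; 28 11 0 0.0947; 29 10 13 0.0938; 30 12 24 0.0929; 31 12 24 0.092; 32 12 24 0.0911; 33 12 24 0.0901; 34 3 24 0.0892; 35 3 4 0.0883; 
[ 0.65183883 -0.28653323  0.022     ]
[ 0.75833803 -0.2797608   0.022     ]
```

Call:
carry_out(
  increments=[
    [[0.006, 0, -0.05, -0.4], [0.006, 0, -0.1, -0.4], [0.006, 0, -0.15, -0.4], [0.006, 0, -0.19, -0.4], [0.006, 0, -0.215, -0.4]],
  ],
)

```text
t: 5.98
eef_pos: [0.6958, -0.0923, 0.0696]
tcp_rot: [-179.8, -0.1, 92.9]
contact_force: [0.1, 0.0, -0.1]
width: 0.272
finger_force: 30.0
```

Call:
carry_out(
  increments=[
    [[0, 0, -0.01, 0], [0, 0, -0.02, 0], [0, 0, -0.03, 0], [0, 0, -0.036, 0], [0, 0, -0.038, 0]],
  ],
)

```text
t: 6.6
eef_pos: [0.697, -0.0926, 0.0343]
tcp_rot: [-180.0, -0.0, 92.9]
contact_force: [0.5, 0.5, -0.9]
width: 0.273
finger_force: 30.0
```

Call:
carry_out(
  increments=[
    [[0, 0, -0.001, 0], [0, 0, -0.002, 0], [0, 0, -0.003, 0], [0, 0, -0.003, 0], [0, 0, -0.003, 0]],
  ],
)

```text
t: 7.22
eef_pos: [0.6974, -0.0927, 0.033]
tcp_rot: [180.0, 0.0, 92.9]
contact_force: [-4.0, -0.4, 5.3]
width: 0.271
finger_force: 30.0
```

Call:
carry_out(
  increments=[
    [[0, 0, 0, 0], [0, 0, 0, 0], [0, 0, 0, 0], [0, 0, 0, 0], [0, 0, 0, 0]],
  ],
  hand=0.045,
)

```text
t: 7.85
eef_pos: [0.697, -0.0926, 0.0313]
tcp_rot: [-180.0, -0.0, 92.9]
contact_force: [-0.4, 0.2, -0.1]
width: 0.48
finger_force: 0.0
```

Call:
carry_out(
  increments=[
    [[0, 0, 0.03, 0], [0, 0, 0.08, 0], [0, 0, 0.14, 0], [0, 0, 0.2, 0], [-0.03, -0.01, 0.24, 0]],
  ],
)

```text
t: 8.48
eef_pos: [0.6683, -0.1026, 0.2754]
tcp_rot: [179.7, 0.1, 92.9]
contact_force: [0.5, 0.4, 0.2]
width: 0.478
finger_force: 0.0
```

Call:
carry_out(
  increments=[
    [[-0.04, -0.02, 0.01, -1], [-0.08, -0.04, 0.02, -2], [-0.12, -0.06, 0.03, -2.9], [-0.155, -0.08, 0.04, -2.9], [-0.155, -0.08, 0.04, -2.9]],
  ],
  hand=0,
  newtons=20,
)

```text
t: 9.1
eef_pos: [0.511, -0.1838, 0.3128]
tcp_rot: [179.9, 0.1, 89.8]
contact_force: [-0.2, -0.3, 0.7]
width: 0.011
finger_force: 0.0
```

Run:
```python
from h import *
for n in ["wrist","scene","side"]:
    i,K,E=cam(n); np.savez(n[0]+"3.npz",i=i,K=K,E=E)
    if n=="wrist": cv2.imwrite("pics/w3.png",i[:,:,::-1])
s=ctrl.sense(); print(s["t"],s["eef_pos"],s["tcp_rot"],s["q"],s["width"])
```

```text
9.25 [ 0.51235386 -0.18233241  0.31118437] [-1.79995470e+02 -2.19713154e-02  8.99762170e+01] [-3.15466765e+01 -3.70529982e+00  9.94910784e+01  1.64441595e-02
  8.42295703e+01 -3.15245500e+01] 0.005401018870053322
```

View pics/w3.png

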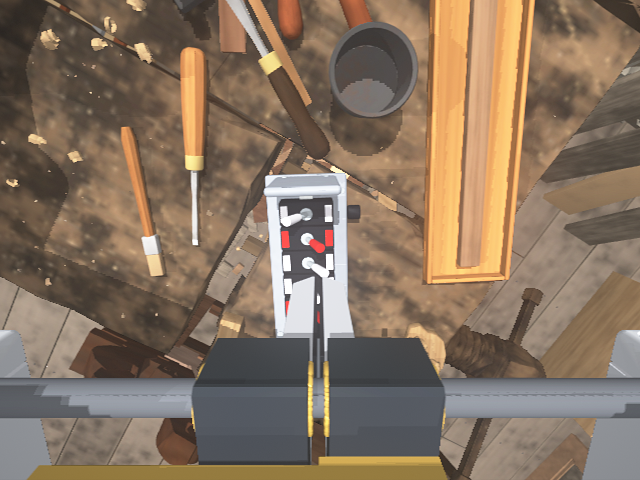

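The stick lies in the tray, its end at (470,267) just inside the tray's end wall at row 277. Both toggle collars and caps are visible. Next I'll work out the toggle poses.

Run:
```python
from h import *
L=lambda n:(lambda d:(d["K"],d["E"],d["i"]))(np.load(n+".npz"))
S,W,D=L("scene0"),L("w3"),L("side0")
for c in [(270,382),(325,358),(382,333),(437,312),(490,288),(543,265)]:
    print("collar S",plane(S[0],S[1],(c[0]/4.444+285,c[1]/4.444+170),.044).round(4))
for uv in [(307,214),(307,239.5),(308,264)]: print("collar W",plane(W[0],W[1],uv,.044).round(4))
def caps(c,box,col):
    u0,v0,u1,v1=box;h=cv2.cvtColor(c[2][v0:v1,u0:u1],cv2.COLOR_RGB2HSV)
    m=(cv2.inRange(h,(0,130,100),(8,255,255))|cv2.inRange(h,(172,130,100),(180,255,255))) if col=="r" else cv2.inRange(h,(50,100,80),(80,255,255))
    n,l,s,k=cv2.connectedComponentsWithStats(m)
    for a in range(1,n):
        if s[a][4]>5: print(col,s[a]+[u0,v0,0,0,0],k[a]+[u0,v0])
print("scene");caps(S,(330,205,430,260),"r");caps(S,(390,205,430,250),"g");print("wrist3");caps(W,(265,170,355,340),"r")
print(tri(ray(S[0],S[1],(356,234)),ray(W[0],W[1],(318,244))))
# stick end vs tray, bank ends
print("stick end",plane(W[0],W[1],(470,267),.02),"tray end",plane(W[0],W[1],(468,282),.022), "stick mid",plane(W[0],W[1],(482,100),.02))
for uv,z in [((266,193),.112),((342,191),.112),((271,336),.012)]: print(plane(W[0],W[1],uv,z).round(4))
```

```text
collar S [ 0.4947 -0.1921  0.044 ]
collar S [ 0.4959 -0.2212  0.044 ]
collar S [ 0.4972 -0.2521  0.044 ]
collar S [ 0.4969 -0.2815  0.044 ]
collar S [ 0.4986 -0.3116  0.044 ]
collar S [ 0.4998 -0.342   0.044 ]
collar W [ 0.4991 -0.1893  0.044 ]
collar W [ 0.4988 -0.22    0.044 ]
collar W [ 0.4997 -0.2507  0.044 ]
scene
r [386 217  11  13  83] [391.51807229 223.44578313]
r [347 230  13  15 105] [354.24761905 238.11428571]
r [397 240  11  15 107] [402.         246.24299065]
r [360 256  11   4  32] [365.5625 257.875 ]
g [396 219   9   7  37] [400.08108108 221.64864865]
g [408 220   9   9  43] [412.13953488 223.60465116]
g [409 234  11  15  97] [413.96907216 241.03092784]
wrist3
r [281 231   9  17 125] [284.944 239.032]
r [325 230   8  16 127] [328.52755906 237.44094488]
r [309 239  16  14 140] [316.77857143 245.62142857]
r [285 301   4  13  25] [286.52 305.4 ]
r [317 312   3  11  27] [318.         317.59259259]
(array([ 0.510971  , -0.21857694,  0.07986596]), [np.float64(0.0031565196721620725), np.float64(0.003156519672162047)])
stick end [ 0.70632343 -0.26391766  0.02      ] tray end [ 0.70505422 -0.28366834  0.022     ] stick mid [ 0.69856825 -0.06325026  0.02      ]
[ 0.4618 -0.155   0.112 ]
[ 0.5349 -0.1533  0.112 ]
[ 0.4469 -0.3659  0.012 ]
```

Call:
carry_out(
  increments=[
    [[0.02, -0.02, -0.05, 0.5], [0.04, -0.038, -0.1, 1], [0.04, -0.038, -0.15, 1], [0.04, -0.038, -0.2, 1], [0.04, -0.038, -0.226, 1]],
  ],
)

```text
t: 9.88
eef_pos: [0.551, -0.2187, 0.0811]
tcp_rot: [-179.7, -0.2, 91.0]
contact_force: [-0.1, -0.1, 0.5]
width: 0.004
finger_force: 0.0
```

Call:
carry_out(
  increments=[
    [[-0.008, 0, 0, 0], [-0.016, 0, 0, 0], [-0.024, 0, 0, 0], [-0.032, 0, 0, 0], [-0.04, 0, 0, 0]],
  ],
)

```text
t: 10.5
eef_pos: [0.5125, -0.2213, 0.0869]
tcp_rot: [179.8, 0.1, 91.0]
contact_force: [2.8, 0.4, 2.3]
width: 0.004
finger_force: 1.4
```

Contact is confirmed at 2.8 N. I'll keep pulling in small steps.

Call:
carry_out(
  increments=[
    [[-0.002, 0, 0, 0], [-0.004, 0, 0, 0], [-0.006, 0, 0, 0], [-0.008, 0, 0, 0], [-0.008, 0, 0, 0]],
  ],
)

```text
t: 11.12
eef_pos: [0.5037, -0.2206, 0.0852]
tcp_rot: [-180.0, -0.0, 91.0]
contact_force: [2.2, -1.0, 1.7]
width: 0.005
finger_force: 1.0
```

Call:
carry_out(
  increments=[
    [[-0.001, 0, 0, 0], [-0.002, 0, 0, 0], [-0.003, 0, 0, 0], [-0.004, 0, 0, 0], [-0.004, 0, 0, 0]],
  ],
)

```text
t: 11.75
eef_pos: [0.4997, -0.2203, 0.0852]
tcp_rot: [-180.0, -0.0, 91.0]
contact_force: [1.4, 0.2, -0.7]
width: 0.005
finger_force: 0.8
```

Call:
carry_out(
  increments=[
    [[-0.001, 0, 0, 0], [-0.002, 0, 0, 0], [-0.003, 0, 0, 0], [-0.004, 0, 0, 0], [-0.004, 0, 0, 0]],
  ],
)

```text
t: 12.38
eef_pos: [0.4977, -0.2208, 0.0862]
tcp_rot: [179.7, 0.0, 90.9]
contact_force: [8.2, 1.2, -2.6]
width: 0.005
finger_force: 3.2
```

Force jumped to 8 N, so red_1 is at its stop. Next is red_2.

Call:
carry_out(
  increments=[
    [[0.02, 0, 0, 0], [0.04, 0, 0.02, 0], [0.059, -0.02, 0.06, 0], [0.059, -0.06, 0.07, 0], [0.059, -0.09, 0.07, 0]],
  ],
)

```text
t: 13.0
eef_pos: [0.555, -0.3122, 0.1568]
tcp_rot: [-180.0, 0.1, 91.0]
contact_force: [-0.2, -0.9, -0.3]
width: 0.007
finger_force: 0.0
```

Call:
carry_out(
  increments=[
    [[0, 0, -0.03, 0], [0, 0, -0.06, 0], [0, 0, -0.07, 0], [-0.01, 0, -0.07, 0], [-0.02, 0, -0.07, 0]],
  ],
)

```text
t: 13.62
eef_pos: [0.5349, -0.3111, 0.0868]
tcp_rot: [179.9, 0.1, 91.0]
contact_force: [0.1, -0.1, -0.8]
width: 0.004
finger_force: 0.2
```

Call:
carry_out(
  increments=[
    [[-0.007, 0, 0, 0], [-0.014, 0, 0, 0], [-0.021, 0, 0, 0], [-0.028, 0, 0, 0], [-0.031, 0, 0, 0]],
  ],
)

```text
t: 14.25
eef_pos: [0.5034, -0.3108, 0.0852]
tcp_rot: [-180.0, 0.0, 90.9]
contact_force: [2.3, -0.9, -0.5]
width: 0.005
finger_force: 1.1
```

Call:
carry_out(
  increments=[
    [[-0.001, 0, 0, 0], [-0.002, 0, 0, 0], [-0.003, 0, 0, 0], [-0.004, 0, 0, 0], [-0.004, 0, 0, 0]],
  ],
)

```text
t: 14.88
eef_pos: [0.5008, -0.3104, 0.0855]
tcp_rot: [179.9, -0.0, 90.9]
contact_force: [5.2, -0.3, -1.9]
width: 0.005
finger_force: 2.3
```

Call:
carry_out(
  increments=[
    [[-0.001, 0, 0, 0], [-0.002, 0, 0, 0], [-0.002, 0, 0, 0], [-0.002, 0, 0, 0], [-0.002, 0, 0, 0]],
  ],
)

```text
t: 15.5
eef_pos: [0.5002, -0.3105, 0.086]
tcp_rot: [179.7, 0.0, 90.9]
contact_force: [9.7, 0.2, -0.6]
width: 0.005
finger_force: 4.0
```

Call:
carry_out(
  increments=[
    [[0.02, 0, 0, 0], [0.03, 0, 0.04, 0], [0.03, 0.03, 0.09, 0], [0.02, 0.08, 0.15, 0], [0.012, 0.128, 0.22, 0]],
  ],
  hand=0.094,
)

```text
t: 16.12
eef_pos: [0.5124, -0.2034, 0.2744]
tcp_rot: [-179.8, -0.1, 91.0]
contact_force: [0.1, 0.8, 0.1]
width: 0.499
finger_force: 0.0
```

Call:
carry_out(
  increments=[
    [[0, 0, 0, 0], [0, 0, 0, 0], [0, 0, 0, 0], [0, 0, 0, 0], [0, 0, 0, 0]],
  ],
)

```text
t: 16.75
eef_pos: [0.5136, -0.2053, 0.2729]
tcp_rot: [-179.9, -0.1, 90.9]
contact_force: [-0.6, 0.4, 0.5]
width: 0.995
finger_force: 0.0
```

Run:
```python
from h import *
i,K,E=cam("wrist"); np.savez("w4.npz",i=i,K=K,E=E)
cv2.imwrite("pics/w4.png",cv2.resize(i[160:380,240:380],(382,600),interpolation=cv2.INTER_CUBIC)[:,:,::-1])
s=ctrl.sense(); print(s["t"],s["eef_pos"],s["tcp_rot"])
```

```text
16.8 [ 0.51369    -0.20523707  0.27316899] [-1.79938527e+02 -3.83788900e-02  9.09305458e+01]
```

View pics/w4.png

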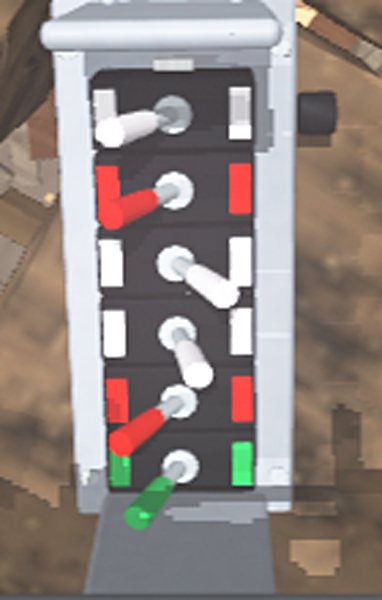

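Both reds now lie parallel to the off white toggle. Green is still off, with its cap at crop (137,517) and its collar at (180,467). I'll push green from the front.

Call:
carry_out(
  increments=[
    [[-0.02, -0.04, 0, 0], [-0.04, -0.08, 0, 0], [-0.066, -0.12, 0, 0], [-0.066, -0.136, 0, 0], [-0.066, -0.136, -0.03, 0]],
  ],
  hand=0,
)

```text
t: 17.42
eef_pos: [0.4491, -0.3433, 0.2461]
tcp_rot: [179.8, 0.2, 90.9]
contact_force: [-0.6, -0.4, 0.3]
width: 0.507
finger_force: 0.0
```

Call:
carry_out(
  increments=[
    [[0, 0, -0.04, 0], [0, 0, -0.09, 0], [0, 0, -0.13, 0], [0, 0, -0.157, 0], [0, 0, -0.157, 0]],
  ],
)

```text
t: 18.05
eef_pos: [0.4473, -0.3392, 0.0844]
tcp_rot: [-179.8, -0.2, 91.0]
contact_force: [0.2, 0.7, 0.4]
width: 0.002
finger_force: 0.0
```

Call:
carry_out(
  increments=[
    [[0.01, 0, 0, 0], [0.02, 0, 0, 0], [0.03, 0, 0, 0], [0.037, 0, 0, 0], [0.043, 0, 0, 0]],
  ],
)

```text
t: 18.68
eef_pos: [0.4914, -0.3411, 0.0871]
tcp_rot: [-180.0, 0.0, 91.0]
contact_force: [-1.8, 0.2, 3.1]
width: 0.005
finger_force: 1.4
```

Call:
carry_out(
  increments=[
    [[0.002, 0, 0, 0], [0.004, 0, 0, 0], [0.006, 0, 0, 0], [0.007, 0, 0, 0], [0.007, 0, 0, 0]],
  ],
)

```text
t: 19.3
eef_pos: [0.4977, -0.3409, 0.0865]
tcp_rot: [-180.0, -0.0, 91.0]
contact_force: [-1.9, -0.6, -0.5]
width: 0.003
finger_force: 0.8
```

Call:
carry_out(
  increments=[
    [[0.001, 0, 0, 0], [0.002, 0, 0, 0], [0.003, 0, 0, 0], [0.004, 0, 0, 0], [0.004, 0, 0, 0]],
  ],
)

```text
t: 19.92
eef_pos: [0.5014, -0.3408, 0.0866]
tcp_rot: [-179.9, -0.0, 91.0]
contact_force: [-4.5, -0.1, -0.3]
width: 0.005
finger_force: 2.0
```

Call:
carry_out(
  increments=[
    [[0.001, 0, 0, 0], [0.002, 0, 0, 0], [0.003, 0, 0, 0], [0.003, 0, 0, 0], [0.003, 0, 0, 0]],
  ],
)

```text
t: 20.55
eef_pos: [0.5022, -0.3408, 0.0863]
tcp_rot: [-179.6, -0.1, 91.0]
contact_force: [-12.9, 0.2, 4.0]
width: 0.004
finger_force: 6.8
```

Green is at its stop (12.9 N). I'll back off, rise and check.

Call:
carry_out(
  increments=[
    [[-0.02, 0, 0, 0], [-0.035, 0, 0.03, 0], [-0.035, 0.03, 0.09, 0], [-0.01, 0.08, 0.15, 0], [0.01, 0.138, 0.2, 0]],
  ],
  hand=0.094,
)

```text
t: 21.18
eef_pos: [0.5059, -0.2308, 0.2635]
tcp_rot: [179.7, 0.1, 90.9]
contact_force: [1.0, -0.6, -0.8]
width: 0.498
finger_force: 0.0
```

Call:
carry_out(
  increments=[
    [[0, 0, 0, 0], [0, 0, 0, 0], [0, 0, 0, 0], [0, 0, 0, 0], [0, 0, 0, 0]],
  ],
)

```text
t: 21.8
eef_pos: [0.504, -0.2317, 0.2596]
tcp_rot: [-179.9, -0.0, 90.9]
contact_force: [1.1, 1.0, 0.4]
width: 0.997
finger_force: 0.0
```

Run:
```python
from h import *
i,K,E=cam("wrist")
cv2.imwrite("pics/w5.png",cv2.resize(i[:380,240:560],(505,600))[:,:,::-1])
s=ctrl.sense(); print(s["t"],s["eef_pos"],s["contact_force"])
```

```text
21.85 [ 0.50410807 -0.23165285  0.25981187] [-0.04385943  0.41585983  0.55693426]
```

View pics/w5.png

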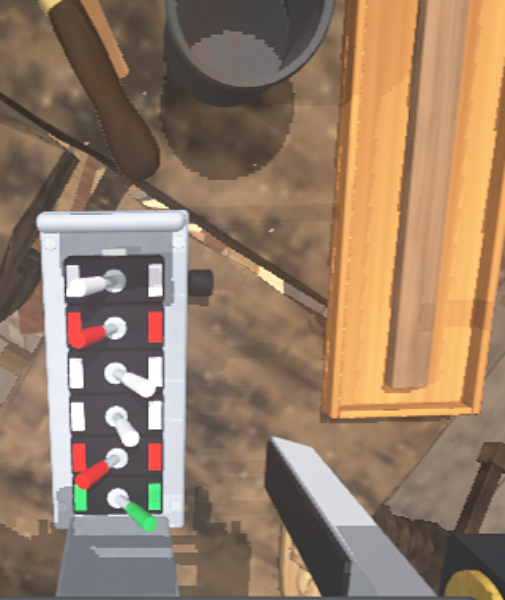

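The picture shows green leaning fully back (155,525), both reds leaning forward, the whites unchanged since the last view, and the stick flat in the tray. I'm handing in.

```bash
python3 -c "
from rig import ctrl
print(ctrl.close_job())"
```

```text
the job is handed in; nothing more can be done
None
```

I handed the job in at about 22 s: the stick lies flat in the tray, both reds are off and green was then switched on; the white toggles and bystanders look untouched in the last pictures, but hand-in gave no verdict.

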